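Swing the trimmer's wheel guard over by its crank

ROBOT

A 7-joint arm with a two-finger parallel gripper is mounted at the origin on the work surface. World frame = base frame: x ahead of the robot, y to its left, z up, the work surface at z = 0. Lengths are in mm, angles in degrees, forces in N, time in s.
With the tool pointing down it reaches from about 400 to 850 mm from the base axis. Payload 4.4 kg.
Tool frame: the origin (TCP) lies midway between the tips of the shut fingers; the grasp point (between the pads) lies 19 mm behind it; x points along the fingers, y is the direction in which the jaws open and shut, and the axes are right-handed (so a half turn about x gives the same grasp; the last joint's range is limited). The gripper opens to 94 mm and grips with 3 to 60 N. Pads are 16 mm wide; open, the fingers measure 119 mm over their backs; the gripper's body (75 mm by 177 mm) begins 78 mm behind the grasp point.
Start: joints at [62.636, 36.005, 2.206, 86.941, -1.547, 57.084, -1.146], TCP at [260.198, -595.664, 205.478] pointing down, gripper open.
Joint ranges: [-175.42, 175.42], [-21.48, 121.26], [-71.46, 75.88], [10.55, 141.38], [-63.04, 243.04], [13.31, 113.54], [-168.57, 168.57]. Speed limits (degrees/s): [147.25, 147.25, 180, 180, 180, 180, 180].

INTERFACE

Orientations are given as a 3x3 rotation matrix whose columns are the frame's x, y, z axes.
In Python, from station import status, capture, hand_in gives the robot as it stands.
- The arm moves only by the shell command python3 -m inch 'ROWS'. ROWS is JSON, a list that holds one entry, the list of rows, each a list of 5 numbers: the closure in counts, from 0 (fully open) to 255 (shut), then the shift along the tool's x, y, z in units of 40 mm (1.0 is 40 mm), then the turn about the tool's x in degrees. A call has 1 to 12 rows; each row shifts and turns the pose as measured when the row begins, along the tool's axes as they then stand; what a row does not reach is not made up. A row lasts 1/8 s, in which the tool goes at most 62.5 mm and 10.7 degrees, less where a joint would pass 70% of its speed; a pose out of reach is approached as far as the arm can. A call is refused whole if a number of a shift passes 1 or a number of a turn 10.7, either way. A call with a gripper value outside its range is refused whole. The fingers move at their own pace and stop on an object; the grip force is fixed at half the most. Time passes only in rows, so rows that do not move let the fingers close. It gives the time, the measured TCP pose, the force and the opening at its end, in the units of the state.
- status.state(): the state, without advancing time (a new reading comes with each control period).
- capture(name): name is "scene" or "top" or "wrist"; returns a dict with "frame" (400x640x3 uint8, red, green, blue), "fx", "fy", "cx", "cy" (pixels), "view" (4x4, takes a point from world to camera coordinates); the wrist camera has in their place "T_tool_cam" (4x4, takes a point from camera to tool coordinates, whose origin is the TCP and whose axes are the tool frame's). Camera axes: x right, y down, z forward; pixel columns grow to the right and rows downward; lengths in mm; the calibration is good to about 2 mm. A picture is of the moment at which its call begins: read the wrist's pose just before it. There is no depth.
- hand_in(): hands the job in, once; it reports no verdict.
The state is a dict: "t": time; "joint_positions": joint angles; "dq": joint speeds; "effort": joint torques, N m; "eef_pos": TCP position; "orientation": TCP orientation; "force": force on the tool from outside, world axes, zero at the start; "moment": the same for the moment, N m; "grip_width": finger opening in mm.
Only numpy, scipy, OpenCV 4.12 (cv2) and the standard library are available. Lean on these libraries where they do the work, as an engineer would, in place of code of your own. Each camera call takes 0.05 s, during which the arm holds its last target. There are 200 camera calls.

TASK

Turn the model trimmer's heavy wheel guard over with its hand crank: bring it from its right-hand stop to upright, keep it standing still and upright for at least five seconds so that the wheel's edge can be looked at, then lay it softly on its left-hand stop and let go of the crank. Work it by the crank only, never let the guard slam onto a stop, and leave the other things on the bench alone.

Things in the scene. Friction and masses are not known exactly. Their poses are not given: they have to be found in the camera images.
- trimmer: model trimmer on a white base plate 340 x 360 x 25 mm, fixed. Origin: centre of the plate's underside. x along the shaft from crank to motor, y left, z up. In its frame: bearing pedestal at x -40 to -10 mm, 196 mm high; grey wheel, radius 122 mm, at x 45 to 75 mm, motor behind; stop posts with rubber pads at x 60 mm, y +150 (left) and -150 mm (right), 163 mm high.
- shaft_axis (a point): point on the shaft's axis, 170 mm above the bench and 100 mm to -x of the trimmer's origin, level along x with the middle of the crank's grip. Guard and crank turn about the line through it along the trimmer's x. Axes as the trimmer's.
- guard (a joint): guard angle, rad: 0 upright, negative leaning right (trimmer's -y), positive left. Stops at -0.70 (start) and +0.70. Inertia about 0.055 kg m2; top-heavy: gravity tips it away from upright with about 0.25 N m x sin(angle); both vary by -10 to +20 %. Friction tiny: 0.001 N m dry, 0.008 N m s viscous. With the crank held still it falls to a side: it needs constant correction.
- crank (a joint): wind-up of the crank's springy shaft, rad: crank angle minus guard angle, +-1.9 at most, 0 when let go. The crank drives the guard only through this torsion spring, 0.15 N m/rad (damping 0.008 N m s), weaker than gravity's pull; positive pushes the guard left. Crank angle from vertical = guard + crank, positive left. Lifting the guard off a stop takes about 1.1 rad of wind-up.
- crank_handle (a point): middle of the crank's grip, a freely turning black sleeve 22 mm thick, 70 mm long, parallel to the shaft, on the robot's side. At crank angle a it lies 70 mm x sin(a) to the trimmer's +y and 70 mm x cos(a) above shaft_axis. Can be pinched from above, fingers closing along the trimmer's y; it turns in the grip, so the tool can keep pointing down. Crank 0.23 kg, nearly balanced.
- hood: the chrome wheel guard, 3.6 kg nominal: a curved hood 74 mm wide over the top of the wheel, outer radius 156 mm, reaching 50 degrees to either side of its middle, on two spokes, with a round counterweight below the shaft. Origin on the shaft axis, 170 mm above the trimmer's origin; z points through the hood's middle (up at guard angle 0). Not to be touched.
- cup: bystander: pale green silicone cup, 84 mm across, 70 mm high; origin at the centre of its underside
- articulator: bystander: white resin articulator with plaster models, 80 x 70 x 98 mm; origin at the centre of its underside
- blank: bystander: grey zirconia crown blank, a disc 98 mm across, 22 mm high; origin at the centre of its underside
- caliper: bystander: steel caliper lying flat, 160 mm long, 8 mm high; origin at the middle of its beam's underside

How it is judged (in metres and radians):
On the way:
1. the guard stands upright (within 0.15 rad) and still for 5 s (value of joint guard between -0.15 and 0.15 rad and velocity of joint guard between -0.35 and 0.35 rad/s), for 5 s.
At the end, for the whole second after the job is handed in: The guard lies at rest on its left-hand stop (joint guard above 0.64 rad, slower than 0.1 rad/s), the crank is let go and has come to rest, and cup, articulator, blank and caliper are within 30 mm of where they started (value of joint guard above 0.64 rad and velocity of joint guard between -0.1 and 0.1 rad/s and velocity of joint crank between -0.3 and 0.3 rad/s and distance of each of cup, articulator, blank, caliper from where it was at the start of the episode below 0.03 m); the robot touches nothing.
It fails at once if the guard slams onto a stop: faster than 0.6 rad/s within 0.1 rad of the stop ((value of joint guard above 0.6 rad and velocity of joint guard above 0.6 rad/s) or (value of joint guard below -0.6 rad and velocity of joint guard below -0.6 rad/s)).
It fails at once if the robot touches the guard itself instead of the crank (more than 1 N) (contact force between any of the fingers, the arm and hood above 1 N).
It fails at once if a bystander is moved more than 50 mm (distance of any of cup, articulator, blank, caliper from where it was at the start of the episode above 0.05 m).
It also fails if it takes over 66 s, if anything falls off the work surface, if the arm or the gripper's body presses on something with over 40 N, if the wrist force passes 120 N, or if a joint passes its speed limit or range.

## Working session

There is one attempt and no reset: what is moved stays moved. The work goes in short steps, Python scripts to look and compute and a shell command to move; the robot and the scene stay as the last step left them, time stands still between calls to the robot, and variables do not carry over. Pictures are saved under pics/ and viewed, about 8 in all and at most 12, crops included, and the job is handed in when it is done.

```bash
ls; mkdir -p pics; python3 - <<'E'
from station import status,capture
import cv2,json
s=status.state();print(s)
for n in("scene","top"):
    c=capture(n);cv2.imwrite(f"pics/{n}0.png",c["frame"][:,:,::-1]);print(n,c["fx"],c["fy"],c["cx"],c["cy"],c["view"])
E
```

```text
pics
{'t': 0.0, 'joint_positions': array([62.63371738, 36.05746204,  2.20237156, 86.99585055, -1.54562438,
       57.08358751, -1.14341297]), 'dq': array([ 0.05379221,  0.09437585,  0.01312378,  0.00404999,  0.02042996,
       -0.06192638, -0.07864839]), 'effort': array([ 3.46005836e-04, -5.49725819e+01,  1.14375416e+00, -1.86627334e+01,
       -5.21812623e-02,  2.38707225e-02,  1.53867745e-04]), 'eef_pos': array([ 259.94128918, -595.03138799,  204.57135264]), 'orientation': array([[-7.86828212e-04,  4.00342267e-01, -9.16365348e-01],
       [ 1.69798527e-03, -9.16363776e-01, -4.00343038e-01],
       [-9.99998249e-01, -1.87097606e-03,  4.12456002e-05]]), 'force': array([-0.69518001,  0.90610856,  0.45479013]), 'moment': array([-0.10150846, -0.02607426, -0.00638667]), 'grip_width': 93.99008572734941}
scene 499.4495470635843 499.4495470635843 327.4737414553902 203.59665774021616 [[-9.45983356e-01  3.24137334e-01  7.10481952e-03  4.96656704e+02]
 [ 3.02226713e-01  8.89547170e-01 -3.42585530e-01 -1.14359871e+02]
 [-1.17364833e-01 -3.21932943e-01 -9.39459779e-01  1.51238183e+03]
 [ 0.00000000e+00  0.00000000e+00  0.00000000e+00  1.00000000e+00]]
top 450.7189133317179 450.7189133317179 316.09099071010496 194.90528303248823 [[ 2.00837053e-02 -9.99621326e-01  1.88109053e-02 -3.03705469e+01]
 [-9.84248906e-01 -2.30732048e-02 -1.75276123e-01  5.78616884e+02]
 [ 1.75643778e-01 -1.49944190e-02 -9.84339591e-01  1.47805102e+03]
 [ 0.00000000e+00  0.00000000e+00  0.00000000e+00  1.00000000e+00]]
```

View pics/scene0.png

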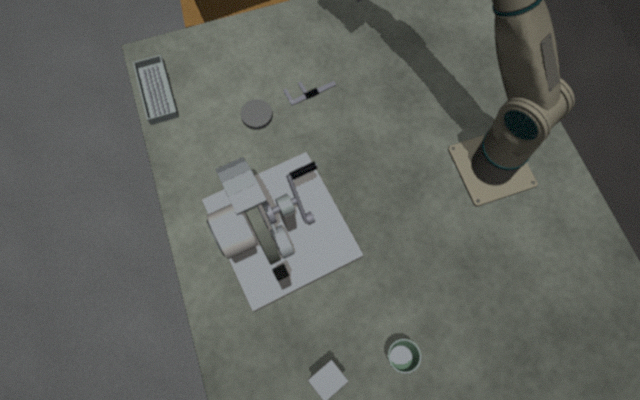

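View pics/top0.png

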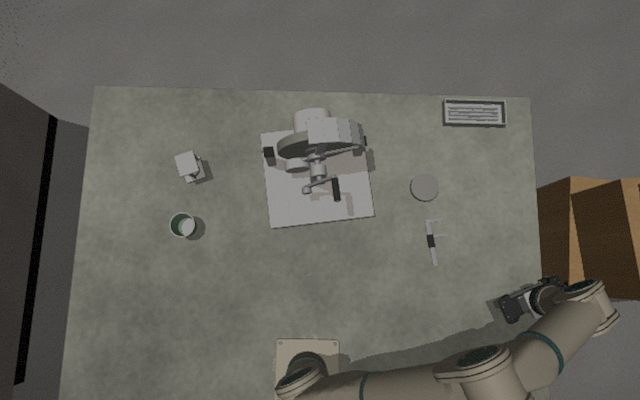

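The scene view shows the plate with corners near (307,153), (362,254), (254,308) and the black grip near (303,170). In the top view the grip is near (336,189) and the plate corners are near (374,216), (271,228), (261,133). The articulator, cup, blank and caliper all lie well clear of the trimmer.

```bash
cat > h.py <<'E'
import numpy as np,cv2
from station import status,capture
def ray(c,p):
    V=np.array(c["view"]);R=V[:3,:3];o=-R.T@V[:3,3]
    return o,R.T@np.array([(p[0]-c["cx"])/c["fx"],(p[1]-c["cy"])/c["fy"],1])
def onz(c,p,z):
    o,d=ray(c,p);return o+d*(z-o[2])/d[2]
def tri(r):
    A=0;b=0
    for o,d in r:
        d=d/np.linalg.norm(d);P=np.eye(3)-np.outer(d,d);A=A+P;b=b+P@o
    return np.linalg.solve(A,b)
def proj(c,X):
    q=np.array(c["view"])[:3]@np.r_[X,1];return np.array([c["fx"]*q[0]/q[2]+c["cx"],c["fy"]*q[1]/q[2]+c["cy"]])
E
python3 - <<'E'
from h import *
S=capture("scene");T=capture("top")
def blob(c,x0,x1,y0,y1,th=50):
    g=c["frame"][y0:y1,x0:x1].max(2);m=(g<th).astype(np.uint8)
    n,l,st,ce=cv2.connectedComponentsWithStats(m);i=1+np.argmax(st[1:,4]);print(st[i]);return ce[i]+[x0,y0]
bs=blob(S,280,325,155,185);bt=blob(T,328,346,170,206)
G=tri([ray(S,bs),ray(T,bt)]);print("grip",bs,bt,G,proj(S,G)-bs)
for c,ps in((S,[(307,153),(362,254),(254,308)]),(T,[(374,216),(271,228),(261,133)])):
    for p in ps: print(onz(c,p,25).round(1))
for n,c in(("s",S),("t",T)):
    f=c["frame"][:,:,::-1];f=f[140:320,190:380] if n=="s" else f[95:240,240:390]
    cv2.imwrite(f"pics/c{n}.png",cv2.resize(f,None,fx=3.1,fy=3.1,interpolation=2))
a=cv2.imread("pics/cs.png")
E
```

```text
[ 10   7  27  17 179]
[  3   8   9  23 121]
grip [302.97765363 170.36871508] [335.32231405 188.48760331] [568.20046218 -71.99825663 225.68172952] [-0.37411648 -0.15028964]
[ 518.6 -208.3   25. ]
[470.3 136.1  25. ]
[795.5 182.1  25. ]
[ 515.  -218.4   25. ]
[465.9 132.9  25. ]
[801.3 180.8  25. ]
```

View pics/cs.png

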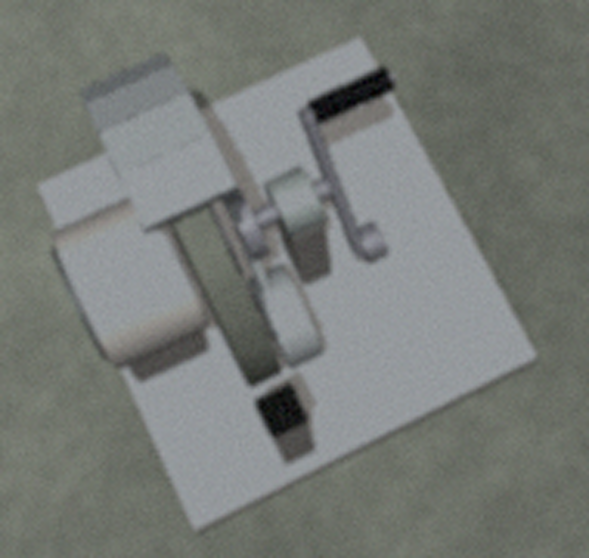

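```bash
python3 -m inch '[[[0,-0.8,0,0,7.8],[0,-0.8,0,0,7.8],[0,-0.8,0,0,0],[0,0,-0.9,-0.72,0],[0,0,-0.9,-0.72,0],[0,0,-0.9,-0.72,0],[0,0,-0.9,-0.72,0],[0,0,-0.9,-0.72,0],[0,0,-0.9,-0.72,0],[0,0,-0.9,-0.72,0],[0,0,-0.9,-0.72,0],[0,0,0,0,0]]]'
cat > go.py <<'E'
from h import *
import sys
s=status.state();R=s["orientation"];d=np.array(eval(sys.argv[1]))-s["eef_pos"]
print("t",s["t"],"pos",s["eef_pos"].round(1),"need rows units",(R.T@d/40).round(2),"turn",round(float(np.degrees(np.arctan2(-R[0,1]*0+0,1))),1),"yaw y",np.degrees(np.arctan2(R[1,1],R[0,1])).round(2),s["force"].round(1),s["grip_width"],"x",R[:,0].round(3))
E
python3 go.py '[566,-72,300]'
```

```text
t: 1.7
eef_pos: [456.2, -269.1, 301.8]
orientation: [[-0.002, 0.129, -0.992], [0.005, -0.992, -0.129], [-1.0, -0.005, 0.001]]
force: [-0.2, -0.4, -0.5]
grip_width: 94.2
t 1.7 pos [ 456.2 -269.1  301.8] need rows units [ 0.06 -4.53 -3.36] turn 0.0 yaw y -82.58 [-0.2 -0.4 -0.5] 94.24821249715657 x [-0.002  0.005 -1.   ]
```

```bash
python3 -m inch '[[[0,0,-0.75,-0.56,-0.6],[0,0,-0.75,-0.56,0],[0,0,-0.75,-0.56,0],[0,0,-0.75,-0.56,0],[0,0,-0.75,-0.56,0],[0,0,-0.75,-0.56,0],[0,0,0,0,0]]]'
python3 go.py '[566,-72,206]'
python3 - <<'E'
from h import *
s=status.state();c=capture("wrist");print(c["T_tool_cam"],c["fx"],c["cx"],c["cy"])
cv2.imwrite("pics/w1.png",c["frame"][:,:,::-1])
E
```

```text
t: 2.58
eef_pos: [565.4, -76.7, 301.0]
orientation: [[-0.005, 0.127, -0.992], [-0.001, -0.992, -0.127], [-1.0, 0.0, 0.005]]
force: [-0.4, -0.3, -0.9]
grip_width: 93.8
t 2.575 pos [565.4 -76.7 301. ] need rows units [ 2.37 -0.12 -0.04] turn 0.0 yaw y -82.68 [-0.4 -0.3 -0.9] 93.80965260656514 x [-0.005 -0.001 -1.   ]
[[-4.22138548e-04 -2.70951971e-01  9.62592775e-01 -1.79406017e+02]
 [ 9.99999703e-01  5.06015881e-04  5.80977167e-04  1.41662255e+00]
 [-6.44504140e-04  9.62592735e-01  2.70951677e-01 -7.92036289e+01]
 [ 0.00000000e+00  0.00000000e+00  0.00000000e+00  1.00000000e+00]] 318.21675187210985 326.090705234952 200.28197349318532
```

View pics/w1.png

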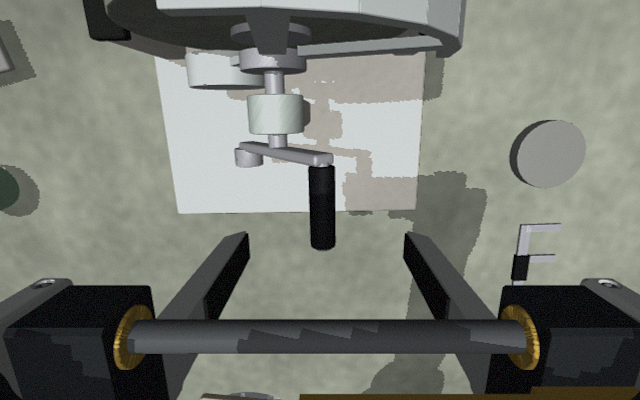

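The wrist view shows the grip sleeve at about (322,205), midway between the fingers. It sits slightly to the left, and further along the approach it falls in the middle of the pads. The crank arm, pedestal and hood edge are clear of the fingers. Next I build the guard-angle gauge from the scene camera: I unwrap the hood cylinder and find the hood's left end edge.

```bash
cat >> h.py <<'E'
yaw=np.radians(8.0);ex=np.array([np.cos(yaw),np.sin(yaw),0]);ey=np.array([-np.sin(yaw),np.cos(yaw),0]);AX=np.array([560.5,-28.5,170.])
PH=np.arange(-1.0,1.9,0.01)
def unwrap(c,x0=45,x1=75,r=156,n=16):
    xs=np.linspace(x0,x1,n)+100
    P=AX+xs[:,None,None]*ex+r*np.sin(PH)[None,:,None]*ey+r*np.cos(PH)[None,:,None]*np.array([0,0,1.])
    V=np.array(c["view"]);q=P@V[:3,:3].T+V[:3,3]
    u=(c["fx"]*q[...,0]/q[...,2]+c["cx"]).astype(np.float32);v=(c["fy"]*q[...,1]/q[...,2]+c["cy"]).astype(np.float32)
    return cv2.remap(c["frame"].astype(np.float32),u,v,cv2.INTER_LINEAR)
E
python3 - <<'E'
from h import *
c=capture("scene");U=unwrap(c,20,100,n=60)
cv2.imwrite("pics/unw.png",cv2.resize(U[:,:,::-1],None,fx=2.6,fy=4))
p=unwrap(c).mean(0)
for f,v in list(zip(PH,p))[::6]: print(round(f,2),v.round().astype(int),end="; ")
E
```

```text
-1.0 [106 110 108]; -0.94 [103 107 107]; -0.88 [102 106 108]; -0.82 [101 106 107]; -0.76 [106 110 112]; -0.7 [124 128 131]; -0.64 [129 134 136]; -0.58 [129 135 137]; -0.52 [129 135 136]; -0.46 [129 134 136]; -0.4 [148 153 155]; -0.34 [150 156 158]; -0.28 [150 156 158]; -0.22 [150 156 158]; -0.16 [148 155 156]; -0.1 [155 159 163]; -0.04 [154 159 162]; 0.02 [155 159 163]; 0.08 [154 159 163]; 0.14 [149 154 157]; 0.2 [ 99 103  95]; 0.26 [111 114 106]; 0.32 [114 117 109]; 0.38 [112 116 107]; 0.44 [109 113 104]; 0.5 [105 109 100]; 0.56 [102 106  98]; 0.62 [ 99 102  95]; 0.68 [94 97 89]; 0.74 [92 96 88]; 0.8 [88 90 84]; 0.86 [83 86 79]; 0.92 [81 84 77]; 0.98 [74 77 71]; 1.04 [68 70 66]; 1.1 [64 65 63]; 1.16 [139 143 145]; 1.22 [124 125 125]; 1.28 [45 46 44]; 1.34 [27 28 28]; 1.4 [30 31 30]; 1.46 [29 30 29]; 1.52 [29 30 31]; 1.58 [28 29 27]; 1.64 [27 28 26]; 1.7 [25 27 25]; 1.76 [24 27 25]; 1.82 [24 26 24]; 1.88 [24 26 24]; [ WARN:0@2.082] global loadsave.cpp:1063 imwrite_ Unsupported depth image for selected encoder is fallbacked to CV_8U.
```

View pics/unw.png

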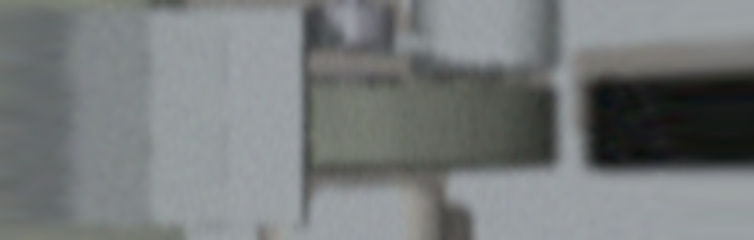

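The unwrapped strip shows the hood's left end edge sharply at φ≈0.17, which is −0.70+50°, so the gauge agrees with the known start angle. Descending and pinching the grip.

```bash
python3 -m inch '[[[0,0.8,-0.06,-0.02,-0.6],[0,0.8,-0.06,-0.02,0],[0,0.75,0,0,0],[0,0,0,0,0],[255,0,0,0,0],[255,0,0,0,0],[255,0,0,0,0],[255,0,0,0,0],[255,0,0,0,0],[255,0,0,0,0]]]'
cat > ctl.py <<'E'
# usage: ctl.py calib | obs NROWS REFTARGET(t0,th0,th1,T)
from h import *
import sys,json,os
from scipy.optimize import least_squares
k,b,ds=.15,.008,.008;S0=np.sin(-.7);C0=np.cos(-.7)
s=status.state();P=s["eef_pos"];R=s["orientation"]
if sys.argv[1]=="calib":
    json.dump(dict(P0=list(P),h=[],G=.25,I=.055),open("st.json","w"));print(P.round(1),s["grip_width"],s["force"].round(1))
st=json.load(open("st.json"));P0=np.array(st["P0"])
cang=lambda p:float(np.arcsin(np.clip(S0+ey@(p-P0)/70,-1,1)))
tcp=lambda a:P0+ey*70*(np.sin(a)-S0)+np.array([0,0,70*(np.cos(a)-C0)])
c=cang(P);t=float(s["t"])
img=capture("scene");U=unwrap(img).mean(0);L=U.mean(1);prev=st["h"][-1][1] if st["h"] else -.7
guess=float(st.get("pred",prev))
g=cv2.GaussianBlur(L[None],(0,0),2.5).ravel();d=np.gradient(g)
def edge(ph,sign):
    m=abs(PH-ph)<.17;dd=np.where(m,sign*d,-9);i=int(np.argmax(dd));
    if 0<i<len(d)-1:
        a,e,f=dd[i-1],dd[i],dd[i+1];o=.5*(a-f)/(a-2*e+f) if min(a,f)>-9 else 0
    else:o=0
    return PH[i]+.01*o,dd[i]
l,ls=edge(guess+.873,-1);r,rs=edge(guess-.873,1)
thL,thR=l-.873,r+.873
th=thL if ls>1 or ls>rs else thR
print(f"t {t:.2f} c {c:+.3f} thL {thL:+.3f}({ls:.1f}) thR {thR:+.3f}({rs:.1f}) guess {guess:+.3f} grip {s['grip_width']:.1f} F {s['force'].round(1)} zerr {(P-tcp(c))[2]:+.1f} xerr {ex@(P-P0):+.1f}")
if len(sys.argv)>3 and sys.argv[3]=="R": th=thR
st["h"].append([t,float(th),c])
H=np.array(st["h"][-9:])
H=H[H[:,0]>t-2.6]
def sim(th,w,cf,t0,t1,G,I,dt=.0125):
    n=max(1,int(round((t1-t0)/dt)));dt=(t1-t0)/n
    for i in range(n):
        tt=t0+(i+.5)*dt;cc,cd=cf(tt)
        al=(G*np.sin(th)+k*(cc-th)+ds*(cd-w)-b*w)/I
        w+=al*dt;th+=w*dt
        if th<-.7:th=-.7;w=max(w,0)
        if th>.7:th=.7;w=min(w,0)
    return th,w
def chist(tt):
    # after a picture the arm holds for 0.05 s, then moves evenly
    i=min(max(np.searchsorted(H[:,0],tt)-1,0),len(H)-2)
    a,e=H[i],H[i+1];u=np.clip((tt-a[0]-.05)/max(e[0]-a[0]-.05,.01),0,1)
    return a[2]+u*(e[2]-a[2]),(e[2]-a[2])/max(e[0]-a[0]-.05,.01)*(0<u<1)
G,I=st["G"],st["I"];w=0.
if len(H)>1 and (H[:,1]>-.66).any():
    def res(p):
        x,v=p[:2];o=[(x-H[0,1])/.008]
        for i in range(len(H)-1):
            x,v=sim(x,v,lambda tt:chist(tt),H[i,0],H[i+1,0],p[2],p[3],.025);o.append((x-H[i+1,1])/.008)
        return np.r_[o,(p[2]-G)/.01,(p[3]-I)/.0015,(p[1])/1.]
    f=least_squares(res,[H[0,1],(H[1,1]-H[0,1])/(H[1,0]-H[0,0]),G,I],diff_step=1e-4).x
    x,v=f[:2]
    for i in range(len(H)-1):x,v=sim(x,v,chist,H[i,0],H[i+1,0],f[2],f[3],.025)
    G,I=np.clip(f[2],.2,.32),np.clip(f[3],.046,.07);w=v;th=x
st["G"],st["I"]=float(G),float(I)
print(f"est th {th:+.3f} w {w:+.3f} G {G:.3f} I {I:.4f}")
if sys.argv[1]=="obs":
    n=int(sys.argv[2]);t0,a0,a1,T=eval(sys.argv[3])
    tn=t+.05;x0,w0=sim(th,w,lambda q:(c,0),t,tn,G,I)
    def ref(q):
        u=np.clip((q-t0)/T,0,1);return a0+(a1-a0)*(10*u**3-15*u**4+6*u**5)
    N=20;kn=np.array([0,1,2,3,4,5,6,8,10,13,16,20]);tk=tn+kn*.125
    def roll(z,each=False):
        cs=np.r_[c,z];cf=lambda q:(np.interp(q,tk,cs),float(np.interp(q+.01,tk,cs)-np.interp(q-.01,tk,cs))/.02)
        x,v=x0,w0;o=[]
        for i in range(N):
            x,v=sim(x,v,cf,tn+i*.125,tn+(i+1)*.125,G,I,.03);o.append((x,v))
        return np.array(o),cs
    tq=tn+.125*np.arange(1,N+1);rq=ref(tq);rv=np.gradient(ref(np.r_[tq,tq[-1]+.125]))[:-1]/.125
    def cost(z):
        o,cs=roll(z);e=(o[:,0]-rq)/.06;ev=(o[:,1]-rv)/.15
        dc=np.diff(cs)/np.diff(kn)
        return np.r_[e,ev,e[-1]*3,ev[-1]*3,dc/.12,np.maximum(abs(dc)-.28,0)/.02]
    ceq=rq-G*np.sin(rq)/k
    z=least_squares(cost,np.clip(ceq[kn[1:]-1],-1.1,1.1),bounds=(-1.15,1.15),diff_step=1e-3,max_nfev=40).x
    o,cs=roll(z)
    Pn=P;al=np.interp(np.arange(1,n+1),kn,cs)
    for a in al:
        D=R.T@(tcp(a)-Pn)/40;Pn=tcp(a);print("row",D.round(2),f"c {a:+.3f}")
    tf=tn+n*.125;st["pred"]=float(np.interp(tf,np.r_[tn,tq],np.r_[x0,o[:,0]]))
    print(f"pred at end {st['pred']:+.3f} w {np.interp(tf,tq,o[:,1]):+.3f} ref {ref(tf):+.3f}; later c {cs[1:].round(2)}")
json.dump(st,open("st.json","w"))
E
python3 ctl.py calib
```

```text
t: 3.92
eef_pos: [564.5, -88.4, 210.5]
orientation: [[0.002, 0.118, -0.993], [-0.01, -0.993, -0.118], [-1.0, 0.01, -0.001]]
force: [-0.2, 0.3, 0.8]
grip_width: 37.6
[564.5 -88.4 210.5] 37.615106453829085 [-0.2  0.3  0.8]
t 3.92 c -0.700 thL -0.721(9.8) thR -0.127(-9.0) guess -0.700 grip 37.6 F [-0.2  0.3  0.8] zerr +0.0 xerr +0.0
est th -0.721 w +0.000 G 0.250 I 0.0550
```

```bash
python3 go.py '[566,-72,206]'; python3 -m inch '[[[0,0,0,0,0],[0,0,0,0,0]]]';python3 go.py '[566,-72,206]'; python3 - <<'E'
from h import *
c=capture("wrist");cv2.imwrite("pics/w2.png",c["frame"][:,:,::-1]);print(c["frame"].shape)
s=status.state();print(s["eef_pos"])
E
```

```text
t 3.975 pos [564.5 -88.3 210.5] need rows units [ 0.11 -0.4  -0.09] turn 0.0 yaw y -83.24 [0.2 0.8 0.8] 33.4527388874093 x [ 0.002 -0.01  -1.   ]
t: 4.22
eef_pos: [564.4, -88.3, 210.4]
orientation: [[0.002, 0.118, -0.993], [-0.01, -0.993, -0.118], [-1.0, 0.01, -0.001]]
force: [-0.2, 0.5, 0.3]
grip_width: 50.0
t 4.225 pos [564.4 -88.3 210.4] need rows units [ 0.11 -0.4  -0.09] turn 0.0 yaw y -83.22 [-0.2  0.5  0.3] 50.00501820714812 x [ 0.002 -0.01  -1.   ]
(400, 640, 3)
[564.41536346 -88.37189398 210.42965732]
```

View pics/w2.png

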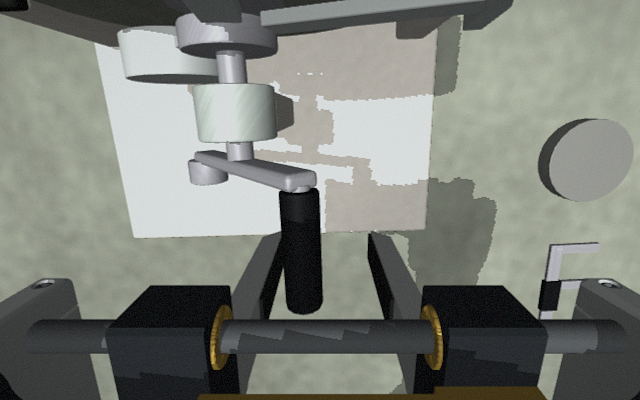

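The fingers straddle the sleeve, but it sits left of centre, at about column 302 against a jaw centre near 326. The hand drifted about 14 mm to −y during the descent. I'll shift it back and then close.

```bash
python3 -m inch '[[[0,0.06,-0.2,-0.04,-1],[0,0.05,-0.17,-0.05,0],[0,0,0,0,0]]]';python3 go.py '[566,-73,206]';python3 -m inch '[[[0,0,0,0,0],[0,0,0,0,0]]]';python3 go.py '[566,-73,206]'
```

```text
t: 4.65
eef_pos: [566.2, -71.8, 205.3]
orientation: [[0.001, 0.137, -0.991], [-0.01, -0.991, -0.137], [-1.0, 0.01, -0.0]]
force: [-0.7, -0.2, -0.7]
grip_width: 84.1
t 4.65 pos [566.2 -71.8 205.3] need rows units [-0.02  0.03  0.01] turn 0.0 yaw y -82.12 [-0.7 -0.2 -0.7] 84.09898424080484 x [ 0.001 -0.01  -1.   ]
t: 4.9
eef_pos: [566.2, -71.9, 205.3]
orientation: [[0.001, 0.137, -0.991], [-0.01, -0.99, -0.137], [-1.0, 0.01, -0.0]]
force: [0.2, 0.4, 0.6]
grip_width: 94.1
t 4.9 pos [566.2 -71.9 205.3] need rows units [-0.02  0.03  0.01] turn 0.0 yaw y -82.11 [0.2 0.4 0.6] 94.10975334328357 x [ 0.001 -0.01  -1.   ]
```

```bash
python3 -m inch '[[[255,0,0,0,0],[255,0,0,0,0],[255,0,0,0,0],[255,0,0,0,0],[255,0,0,0,0],[255,0,0,0,0],[255,0,0,0,0],[255,0,0,0,0],[255,0,0,0,0],[255,0,0,0,0]]]';python3 ctl.py calib
```

```text
t: 6.15
eef_pos: [566.2, -72.5, 205.5]
orientation: [[0.002, 0.136, -0.991], [-0.01, -0.991, -0.136], [-1.0, 0.011, -0.0]]
force: [-0.9, -1.0, 0.8]
grip_width: 21.2
[566.2 -72.5 205.5] 21.18594924504349 [-0.9 -1.   0.8]
t 6.15 c -0.700 thL -0.721(9.8) thR -0.127(-9.0) guess -0.700 grip 21.2 F [-0.9 -1.   0.8] zerr +0.0 xerr +0.0
est th -0.721 w +0.000 G 0.250 I 0.0550
```

```bash
sed -i 's/\.873/.852/g' ctl.py; sed -i 's/guess-\.852/guess-.873/; s/r+\.852/r+.873/' ctl.py; python3 -m inch '[[[255,-0.11,-0.14,0,0],[255,-0.09,-0.15,0,0],[255,-0.08,-0.16,0,0],[255,-0.06,-0.16,0,0],[255,-0.04,-0.17,0,0],[255,-0.03,-0.17,0,0],[255,-0.01,-0.17,0,0],[255,0.01,-0.17,0,0],[255,0.03,-0.17,0,0]]]';python3 ctl.py obs 3 7.4,-.7,0,4
```

```text
t: 7.32
eef_pos: [557.6, -14.1, 217.2]
orientation: [[-0.0, 0.135, -0.991], [-0.015, -0.991, -0.135], [-1.0, 0.015, 0.002]]
force: [3.1, -4.1, -9.2]
grip_width: 21.4
t 7.33 c +0.200 thL -0.700(9.8) thR -0.127(-9.0) guess -0.721 grip 21.4 F [ 3.1 -4.1 -9.2] zerr -3.3 xerr -0.3
est th -0.700 w +0.000 G 0.250 I 0.0550
row [-0.05 -0.13 -0.01] c +0.278
row [ 0.04 -0.13  0.  ] c +0.358
row [ 0.04 -0.11  0.  ] c +0.424
pred at end -0.699 w +0.016 ref -0.696; later c [0.28 0.36 0.42 0.46 0.48 0.48 0.47 0.45 0.38 0.28 0.14]
```

```bash
python3 -m inch '[[[255,-0.05,-0.13,-0.01,0],[255,0.03,-0.13,0,0],[255,0.04,-0.11,0,0]]]' >/dev/null;python3 ctl.py obs 4 7.4,-.7,0,4
```

```text
t 7.75 c +0.312 thL -0.700(9.9) thR -0.127(-9.0) guess -0.699 grip 21.0 F [ 1.5 -2.5 -2.1] zerr -3.9 xerr -0.4
est th -0.700 w +0.000 G 0.250 I 0.0550
row [-0.1   0.   -0.01] c +0.312
row [ 0. -0.  0.] c +0.312
row [ 0. -0.  0.] c +0.312
row [ 0. -0.  0.] c +0.312
pred at end -0.700 w +0.000 ref -0.645; later c [0.31 0.31 0.31 0.31 0.31 0.31 0.31 0.31 0.31 0.31 0.31]
```

```bash
python3 - <<'E'
p=open("ctl.py").read()
p=p.replace('z=least_squares(cost,np.clip(ceq[kn[1:]-1],-1.1,1.1)','z=least_squares(cost,np.clip(ceq[kn[1:]-1]+(.35*np.linspace(1,0,11) if th<-.6 else 0),-1.1,1.1)')
p=p.replace('tn=t+.05;x0','s2=status.state();c2=cang(s2["eef_pos"]);print(f"c after picture {c2:+.3f}");P=s2["eef_pos"];tn=t+.05;x0')
p=p.replace('cs=np.r_[c,z]','cs=np.r_[c2,z]').replace('Pn=P;al','Pn=P-np.array([0,0,.5*(P-tcp(c2))[2]]);al')
open("ctl.py","w").write(p)
E
python3 -m inch '[[[255,0,-0.05,0,0],[255,0.01,-0.05,0,0]]]';python3 ctl.py obs 4 8.0,-.7,0,4
```

```text
t: 8.05
eef_pos: [556.4, -5.4, 214.2]
orientation: [[0.001, 0.13, -0.991], [-0.029, -0.991, -0.13], [-1.0, 0.029, 0.003]]
force: [3.1, -5.1, -7.5]
grip_width: 21.1
t 8.05 c +0.331 thL -0.700(9.9) thR -0.127(-9.0) guess -0.700 grip 21.1 F [ 3.1 -5.1 -7.5] zerr -4.0 xerr -0.4
est th -0.700 w +0.000 G 0.250 I 0.0550
c after picture +0.334
row [-0.02 -0.1  -0.01] c +0.393
row [ 0.03 -0.06  0.  ] c +0.432
row [ 0.02 -0.04  0.  ] c +0.456
row [ 0.01 -0.02  0.  ] c +0.468
pred at end -0.684 w +0.081 ref -0.681; later c [0.39 0.43 0.46 0.47 0.47 0.47 0.46 0.43 0.35 0.24 0.1 ]
```

```bash
sed -i 's/P=s\["eef_pos"\];R=s\["orientation"\]/R=s["orientation"];P=s["eef_pos"]-19*R[:,0]/; s/P=s2\["eef_pos"\];/P=s2["eef_pos"]-19*R[:,0];/; s/cang(s2\["eef_pos"\])/cang(s2["eef_pos"]-19*R[:,0])/' ctl.py
python3 - <<'E'
import json;s=json.load(open("st.json"));R=[.002,-.01,-1];s["P0"]=[p-19*r for p,r in zip(s["P0"],R)];json.dump(s,open("st.json","w"))
E
python3 -m inch '[[[255,-0.03,-0.14,-0.01,0],[255,0.02,-0.10,0,0],[255,0.01,-0.08,0,0],[255,0,-0.06,0,0]]]';python3 ctl.py obs 4 8.2,-.7,0,4
```

```text
t: 8.6
eef_pos: [555.8, -1.3, 212.3]
orientation: [[0.003, 0.125, -0.992], [-0.044, -0.991, -0.125], [-0.999, 0.044, 0.003]]
force: [3.7, -6.4, -10.3]
grip_width: 21.3
t 8.60 c +0.403 thL -0.700(9.8) thR -0.127(-9.0) guess -0.684 grip 21.3 F [  3.7  -6.4 -10.3] zerr -4.1 xerr -0.3
est th -0.700 w +0.000 G 0.250 I 0.0550
c after picture +0.405
row [ 0.01 -0.14 -0.01] c +0.494
row [ 0.02 -0.05  0.  ] c +0.525
row [-0.  0. -0.] c +0.523
row [-0.01  0.03 -0.  ] c +0.506
pred at end -0.651 w +0.184 ref -0.636; later c [ 0.49  0.52  0.52  0.51  0.48  0.46  0.4   0.35  0.25  0.13 -0.  ]
```

The forces and the shortfall in z both fit a crank angle at the pinch of about −0.645 rather than −0.70, because closing the jaws nudged the soft crank. I'm correcting the arc model for that.

```bash
sed -i 's/S0=np.sin(-.7);C0=np.cos(-.7)/S0=np.sin(-.645);C0=np.cos(-.645)/' ctl.py
python3 - <<'E'
import json,numpy as np;s=json.load(open("st.json"))
for h in s["h"]: h[2]=float(np.arcsin(np.sin(h[2])+np.sin(.7)-np.sin(.645)))
s["pred"]=-.69
json.dump(s,open("st.json","w"))
E
python3 -m inch '[[[255,0.10,-0.04,0,0],[255,0.03,-0.02,0,0]]]';python3 ctl.py obs 4 8.8,-.7,0,4
```

```text
t: 8.9
eef_pos: [555.2, 2.7, 210.0]
orientation: [[0.004, 0.126, -0.992], [-0.041, -0.991, -0.126], [-0.999, 0.042, 0.001]]
force: [1.0, -5.1, -2.5]
grip_width: 21.3
t 8.90 c +0.516 thL -0.700(9.9) thR -0.127(-9.0) guess -0.690 grip 21.3 F [ 1.  -5.1 -2.5] zerr -0.5 xerr -0.3
est th -0.700 w +0.000 G 0.250 I 0.0550
c after picture +0.514
row [-0.06  0.1  -0.01] c +0.450
row [-0.02  0.04 -0.  ] c +0.422
row [-0.  0. -0.] c +0.420
row [ 0.01 -0.01  0.  ] c +0.429
pred at end -0.668 w +0.095 ref -0.677; later c [0.45 0.42 0.42 0.43 0.44 0.45 0.46 0.43 0.34 0.23 0.08]
```

```bash
sed -i 's/"G": 0.25[0-9]*/"G": 0.285/' st.json; python3 -m inch '[[[255,0.02,-0.04,0,0],[255,0.01,-0.02,0,0]]]';python3 ctl.py obs 3 9.0,-.7,0,4
```

```text
t: 9.2
eef_pos: [555.1, 3.9, 209.2]
orientation: [[0.005, 0.125, -0.992], [-0.043, -0.991, -0.126], [-0.999, 0.043, 0.001]]
force: [1.0, -3.3, -1.4]
grip_width: 21.1
t 9.20 c +0.537 thL -0.700(9.9) thR -0.127(-9.0) guess -0.668 grip 21.1 F [ 1.  -3.3 -1.4] zerr -0.5 xerr -0.3
est th -0.700 w +0.000 G 0.285 I 0.0550
c after picture +0.538
row [ 0.04 -0.08 -0.01] c +0.591
row [ 0.02 -0.04  0.  ] c +0.617
row [ 0.01 -0.01  0.  ] c +0.626
pred at end -0.684 w +0.087 ref -0.679; later c [0.59 0.62 0.63 0.63 0.62 0.61 0.57 0.52 0.4  0.26 0.09]
```

```bash
python3 -m inch '[[[255,0.04,-0.09,0,0],[255,0.03,-0.05,0,0],[255,0.01,-0.02,0,0]]]'|grep -v orie;python3 ctl.py obs 3 9.3,-.7,0,4
```

```text
t: 9.62
eef_pos: [554.2, 9.8, 205.2]
force: [1.5, -4.5, -1.2]
grip_width: 21.4
t 9.62 c +0.638 thL -0.700(9.8) thR -0.127(-9.0) guess -0.684 grip 21.4 F [ 1.5 -4.5 -1.2] zerr -0.5 xerr -0.3
est th -0.700 w +0.000 G 0.285 I 0.0550
c after picture +0.639
row [-0.   -0.01 -0.01] c +0.643
row [-0.01  0.01 -0.  ] c +0.636
row [-0.01  0.02 -0.  ] c +0.626
pred at end -0.670 w +0.127 ref -0.666; later c [0.64 0.64 0.63 0.61 0.6  0.59 0.54 0.49 0.36 0.21 0.04]
```

```bash
sed -i 's/"G": 0.28[0-9]*/"G": 0.298/' st.json; python3 -m inch '[[[255,0.02,-0.04,0,0],[255,0.01,-0.02,0,0]]]'|grep -v orie;python3 ctl.py obs 3 9.7,-.7,0,4
```

```text
t: 9.93
eef_pos: [553.9, 11.6, 203.7]
force: [1.2, -4.9, -0.4]
grip_width: 21.1
t 9.93 c +0.672 thL -0.696(9.9) thR -0.127(-9.0) guess -0.670 grip 21.1 F [ 1.2 -4.9 -0.4] zerr -0.6 xerr -0.4
est th -0.696 w +0.000 G 0.298 I 0.0550
c after picture +0.674
row [-0.02  0.02 -0.01] c +0.663
row [-0.01  0.01 -0.  ] c +0.658
row [-0.  0. -0.] c +0.656
pred at end -0.673 w +0.095 ref -0.677; later c [0.66 0.66 0.66 0.66 0.65 0.65 0.62 0.57 0.43 0.28 0.09]
```

```bash
sed -i 's/,\.2,\.32)/,.2,.36)/' ctl.py; sed -i 's/"G": 0.29[0-9]*/"G": 0.31/' st.json; python3 -m inch '[[[255,0,0,0,0],[255,0,0,0,0],[255,0,0,0,0]]]'|grep -v orie;python3 ctl.py obs 3 9.9,-.7,0,4
```

```text
t: 10.35
eef_pos: [554.0, 11.6, 203.8]
force: [1.3, -4.6, -0.8]
grip_width: 20.9
t 10.35 c +0.671 thL -0.673(9.9) thR -0.127(-9.0) guess -0.673 grip 20.9 F [ 1.3 -4.6 -0.8] zerr -0.6 xerr -0.3
est th -0.673 w +0.000 G 0.310 I 0.0550
c after picture +0.671
row [ 0.05 -0.07 -0.01] c +0.723
row [ 0.02 -0.03  0.  ] c +0.742
row [-0.  0. -0.] c +0.741
pred at end -0.647 w +0.127 ref -0.649; later c [0.72 0.74 0.74 0.73 0.71 0.69 0.6  0.53 0.36 0.2  0.02]
```

```bash
sed -i 's/H\[:,1\]>-.66/H[:,1]>-.69/' ctl.py; python3 -m inch '[[[255,0,0,0,0],[255,0,0,0,0]]]'|grep -v orie;python3 ctl.py obs 3 9.7,-.7,0,4
```

```text
t: 10.65
eef_pos: [554.0, 11.5, 203.8]
force: [1.3, -5.2, -1.7]
grip_width: 21.2
t 10.65 c +0.671 thL -0.644(9.7) thR -0.127(-9.0) guess -0.647 grip 21.2 F [ 1.3 -5.2 -1.7] zerr -0.6 xerr -0.4
est th -0.644 w +0.122 G 0.310 I 0.0550
c after picture +0.671
row [ 0.06 -0.09 -0.01] c +0.736
row [ 0. -0.  0.] c +0.736
row [-0.04  0.05 -0.  ] c +0.701
pred at end -0.561 w +0.267 ref -0.542; later c [ 0.74  0.74  0.7   0.65  0.6   0.55  0.41  0.31  0.15  0.02 -0.07]
```

```bash
python3 -m inch '[[[255,0.02,-0.03,0,0],[255,0,0,0,0]]]'|grep -v orie;python3 ctl.py obs 3 10.1,-.7,0,4
```

```text
t: 10.95
eef_pos: [553.8, 12.7, 202.8]
force: [0.7, -4.0, -1.0]
grip_width: 21.2
t 10.95 c +0.693 thL -0.600(9.2) thR -0.127(-9.0) guess -0.561 grip 21.2 F [ 0.7 -4.  -1. ] zerr -0.6 xerr -0.3
est th -0.599 w +0.189 G 0.310 I 0.0550
c after picture +0.692
row [-0.14  0.2  -0.01] c +0.558
row [-0.03  0.06 -0.  ] c +0.518
row [ 0.   -0.01  0.  ] c +0.523
pred at end -0.515 w +0.187 ref -0.568; later c [ 0.56  0.52  0.52  0.54  0.55  0.55  0.49  0.39  0.19  0.05 -0.06]
```

```bash
python3 -m inch '[[[255,-0.03,0.05,0,0],[255,-0.03,0.05,0,0]]]'|grep -v orie;python3 ctl.py obs 3 9.9,-.7,0,4
```

```text
t: 11.25
eef_pos: [554.3, 9.2, 205.6]
force: [1.3, -3.9, -1.6]
grip_width: 21.5
t 11.25 c +0.629 thL -0.533(8.6) thR -0.127(-9.0) guess -0.515 grip 21.5 F [ 1.3 -3.9 -1.6] zerr -0.6 xerr -0.4
est th -0.532 w +0.257 G 0.310 I 0.0550
c after picture +0.624
row [-0.06  0.09 -0.01] c +0.563
row [-0.04  0.07 -0.  ] c +0.517
row [-0.03  0.06 -0.  ] c +0.479
pred at end -0.411 w +0.297 ref -0.423; later c [ 0.56  0.52  0.48  0.44  0.41  0.37  0.25  0.15  0.01 -0.05 -0.05]
```

```bash
python3 -m inch '[[[255,-0.06,0.09,0,0],[255,-0.04,0.07,0,0],[255,-0.03,0.06,0,0]]]'|grep -v orie;python3 ctl.py obs 3 9.9,-.7,0,4
```

```text
t: 11.68
eef_pos: [555.6, 0.0, 211.4]
force: [1.8, -3.9, -2.8]
grip_width: 21.2
t 11.68 c +0.473 thL -0.408(8.1) thR -0.127(-9.0) guess -0.411 grip 21.2 F [ 1.8 -3.9 -2.8] zerr -0.5 xerr -0.3
est th -0.409 w +0.304 G 0.310 I 0.0551
c after picture +0.467
row [-0.04  0.08 -0.01] c +0.417
row [-0.03  0.08 -0.  ] c +0.370
row [-0.02  0.08 -0.  ] c +0.324
pred at end -0.278 w +0.301 ref -0.285; later c [ 0.42  0.37  0.32  0.28  0.24  0.2   0.08  0.   -0.06 -0.04  0.01]
```

Tracking matches prediction.

```bash
python3 -m inch '[[[255,-0.04,0.08,0,0],[255,-0.03,0.08,0,0],[255,-0.02,0.08,0,0]]]'|grep -v orie;python3 ctl.py obs 3 9.9,-.7,0,4
```

```text
t: 12.1
eef_pos: [557.0, -9.2, 215.4]
force: [1.0, -2.0, -2.2]
grip_width: 21.3
t 12.10 c +0.328 thL -0.281(9.1) thR -0.117(0.1) guess -0.278 grip 21.3 F [ 1.  -2.  -2.2] zerr -0.4 xerr -0.3
est th -0.281 w +0.300 G 0.310 I 0.0551
c after picture +0.320
row [-0.03  0.09 -0.01] c +0.266
row [-0.02  0.09 -0.  ] c +0.213
row [-0.01  0.09 -0.  ] c +0.162
pred at end -0.159 w +0.261 ref -0.158; later c [ 0.27  0.21  0.16  0.12  0.08  0.04 -0.03 -0.06 -0.04 -0.    0.  ]
```

```bash
python3 -m inch '[[[255,-0.03,0.09,0,0],[255,-0.02,0.09,0,0],[255,-0.01,0.09,0,0]]]'|grep -v orie;python3 ctl.py obs 3 9.9,-.7,0,4
```

```text
t: 12.52
eef_pos: [558.4, -19.5, 218.2]
force: [1.1, -0.8, -3.6]
grip_width: 21.5
t 12.53 c +0.173 thL -0.156(9.4) thR +0.003(0.2) guess -0.159 grip 21.5 F [ 1.1 -0.8 -3.6] zerr -0.3 xerr -0.2
est th -0.156 w +0.275 G 0.310 I 0.0551
c after picture +0.163
row [-0.02  0.15 -0.01] c +0.077
row [-0.    0.09 -0.  ] c +0.023
row [ 0.    0.06 -0.  ] c -0.011
pred at end -0.059 w +0.173 ref -0.064; later c [ 0.08  0.02 -0.01 -0.03 -0.05 -0.05 -0.05 -0.03  0.    0.   -0.  ]
```

```bash
python3 -m inch '[[[255,-0.02,0.15,0,0],[255,0,0.09,0,0],[255,0,0.06,0,0]]]'|grep -v orie;python3 ctl.py obs 3 9.9,-.7,0,4
```

```text
t: 12.95
eef_pos: [560.1, -31.1, 219.4]
force: [1.7, -0.4, -5.5]
grip_width: 21.3
t 12.95 c +0.005 thL -0.053(9.4) thR +0.016(-0.1) guess -0.059 grip 21.3 F [ 1.7 -0.4 -5.5] zerr -0.2 xerr -0.2
est th -0.053 w +0.204 G 0.310 I 0.0550
c after picture -0.002
row [ 0.01  0.14 -0.01] c -0.082
row [ 0.01  0.05 -0.  ] c -0.109
row [-0. -0.  0.] c -0.107
pred at end +0.003 w +0.062 ref -0.013; later c [-0.08 -0.11 -0.11 -0.09 -0.07 -0.06 -0.01  0.01  0.   -0.    0.  ]
```

```bash
python3 -m inch '[[[255,0.01,0.14,0,0],[255,0.01,0.05,0,0],[255,0,0,0,0]]]'|grep -v orie;python3 ctl.py obs 4 9.9,-.7,0,4
```

```text
t: 13.38
eef_pos: [561.2, -38.3, 219.0]
force: [1.8, 0.5, -4.8]
grip_width: 21.0
t 13.38 c -0.100 thL +0.009(9.2) thR +0.101(0.1) guess +0.003 grip 21.0 F [ 1.8  0.5 -4.8] zerr -0.2 xerr -0.1
est th +0.010 w +0.094 G 0.311 I 0.0550
c after picture -0.099
row [-0.02 -0.18 -0.  ] c +0.004
row [ 0.    0.01 -0.  ] c +0.001
row [ 0.  0. -0.] c +0.000
row [ 0.  0. -0.] c -0.000
pred at end +0.061 w +0.117 ref +0.000; later c [ 0.  0.  0. -0. -0. -0. -0. -0. -0. -0. -0.]
```

```bash
python3 - <<'E'
p=open("ctl.py").read()
p=p.replace("z=least_squares(cost,np.clip","z=-3+least_squares(lambda z:cost(z-3),3+np.clip").replace("bounds=(-1.15,1.15),diff_step=1e-3","bounds=(1.85,4.15),diff_step=3e-4")
open("ctl.py","w").write(p)
E
python3 -m inch '[[[255,0.01,0.09,0,0],[255,0.0,0.02,0,0]]]'|grep -v orie;python3 ctl.py obs 4 9.9,-.7,0,4
```

```text
t: 13.68
eef_pos: [561.7, -42.0, 218.6]
force: [1.8, 1.4, -5.6]
grip_width: 21.1
t 13.68 c -0.154 thL +0.016(9.2) thR +0.223(0.4) guess +0.061 grip 21.1 F [ 1.8  1.4 -5.6] zerr -0.1 xerr -0.1
est th +0.018 w -0.010 G 0.312 I 0.0549
c after picture -0.153
row [-0.03 -0.16 -0.  ] c -0.059
row [-0.01 -0.1   0.  ] c -0.004
row [-0.   -0.05  0.  ] c +0.022
row [-0.   -0.01  0.  ] c +0.031
pred at end -0.001 w -0.019 ref +0.000; later c [-0.06 -0.    0.02  0.03  0.03  0.02  0.01 -0.   -0.    0.   -0.  ]
```

```bash
python3 -m inch '[[[255,-0.03,-0.16,0,0],[255,-0.01,-0.10,0,0],[255,0,-0.05,0,0],[255,0,-0.01,0,0]]]'|grep -v orie;python3 ctl.py obs 4 9.9,-.7,0,4
```

```text
t: 14.22
eef_pos: [559.8, -28.9, 219.3]
force: [3.6, -1.9, -6.9]
grip_width: 21.2
t 14.22 c +0.037 thL -0.007(9.3) thR +0.103(0.1) guess -0.001 grip 21.2 F [ 3.6 -1.9 -6.9] zerr -0.2 xerr -0.2
est th -0.009 w -0.056 G 0.311 I 0.0550
c after picture +0.036
row [-0.   -0.08 -0.  ] c +0.082
row [ 0.   -0.01  0.  ] c +0.085
row [-0.    0.03 -0.  ] c +0.069
row [-0.    0.04 -0.  ] c +0.047
pred at end -0.016 w +0.021 ref +0.000; later c [ 0.08  0.09  0.07  0.05  0.03  0.01 -0.01 -0.01 -0.    0.   -0.  ]
```

```bash
python3 -m inch '[[[255,0,-0.09,0,0],[255,0,-0.02,0,0],[255,0,0.03,0,0],[255,0,0.04,0,0]]]'|grep -v orie;python3 ctl.py obs 4 9.9,-.7,0,4
```

```text
t: 14.78
eef_pos: [559.7, -28.1, 219.3]
force: [2.6, 0.2, -7.3]
grip_width: 21.2
t 14.78 c +0.048 thL +0.003(9.2) thR +0.093(0.0) guess -0.016 grip 21.2 F [ 2.6  0.2 -7.3] zerr -0.2 xerr -0.2
est th -0.003 w +0.021 G 0.312 I 0.0553
c after picture +0.044
row [-0.    0.09 -0.01] c -0.007
row [ 0.    0.04 -0.  ] c -0.028
row [ 0.    0.01 -0.  ] c -0.032
row [-0.   -0.01  0.  ] c -0.028
pred at end +0.006 w -0.001 ref +0.000; later c [-0.01 -0.03 -0.03 -0.03 -0.02 -0.01  0.    0.    0.   -0.    0.  ]
```

```bash
python3 -m inch '[[[255,0,0.10,0,0],[255,0,0.04,0,0],[255,0,0.01,0,0],[255,0,-0.01,0,0]]]'|grep -v orie;python3 ctl.py obs 4 9.9,-.7,0,4
```

```text
t: 15.32
eef_pos: [560.5, -33.6, 219.3]
force: [3.0, 0.7, -7.1]
grip_width: 21.2
t 15.32 c -0.032 thL +0.028(9.3) thR +0.130(0.0) guess +0.006 grip 21.2 F [ 3.   0.7 -7.1] zerr -0.2 xerr -0.2
est th +0.026 w +0.046 G 0.313 I 0.0555
c after picture -0.030
row [ 0.01  0.13 -0.01] c -0.106
row [ 0.    0.02 -0.  ] c -0.117
row [-0.01 -0.04  0.  ] c -0.097
row [-0.01 -0.05  0.  ] c -0.067
pred at end +0.026 w -0.038 ref +0.000; later c [-0.11 -0.12 -0.1  -0.07 -0.04 -0.02  0.01  0.01  0.   -0.    0.  ]
```

```bash
tail -c 300 st.json
```

```text
], [13.675, 0.016420767951758397, -0.15394566562908893], [14.225, -0.007497935917226806, 0.036533916526965055], [14.775, 0.0027753853723423427, 0.04814938654214764], [15.325, 0.027987237481947758, -0.032015063643932626]], "G": 0.3130117434144954, "I": 0.0555079931532206, "pred": 0.02627250063623464}
```

```bash
python3 -m inch '[[[255,0.01,0.13,0,0],[255,0,0.03,0,0],[255,-0.01,-0.03,0,0],[255,-0.01,-0.04,0,0]]]'|grep -v orie;python3 ctl.py obs 4 9.9,-.7,0,4
```

```text
t: 15.88
eef_pos: [560.8, -36.3, 219.3]
force: [2.4, 1.9, -10.6]
grip_width: 21.6
t 15.88 c -0.071 thL +0.025(9.0) thR +0.148(0.2) guess +0.026 grip 21.6 F [  2.4   1.9 -10.6] zerr -0.1 xerr -0.2
est th +0.028 w -0.006 G 0.313 I 0.0555
c after picture -0.065
row [-0.  0. -0.] c -0.066
row [-0.   -0.03  0.  ] c -0.051
row [-0.   -0.03  0.  ] c -0.032
row [-0.   -0.03  0.  ] c -0.016
pred at end +0.014 w -0.031 ref +0.000; later c [-0.07 -0.05 -0.03 -0.02 -0.    0.    0.01  0.01  0.   -0.    0.  ]
```

```bash
python3 -m inch '[[[255,0.02,0,0,0],[255,0.01,-0.03,0,0],[255,0,-0.03,0,0],[255,0,-0.03,0,0]]]'|grep -v orie;python3 ctl.py obs 4 9.9,-.7,0,4
```

```text
t: 16.42
eef_pos: [560.5, -33.3, 219.3]
force: [1.2, 0.5, -4.6]
grip_width: 21.5
t 16.43 c -0.027 thL -0.016(9.3) thR +0.183(0.2) guess +0.014 grip 21.5 F [ 1.2  0.5 -4.6] zerr -0.2 xerr -0.2
est th -0.010 w -0.073 G 0.311 I 0.0554
c after picture -0.024
row [-0.  -0.2 -0. ] c +0.089
row [ 0.   -0.06  0.  ] c +0.121
row [-0.    0.02 -0.  ] c +0.110
row [-0.    0.05 -0.  ] c +0.082
pred at end -0.025 w +0.026 ref +0.000; later c [ 0.09  0.12  0.11  0.08  0.05  0.03 -0.01 -0.01 -0.    0.   -0.  ]
```

```bash
python3 -m inch '[[[255,0,-0.2,0,0],[255,0,-0.06,0,0],[255,0,0.02,0,0],[255,0,0.05,0,0]]]'|grep -v orie;python3 ctl.py obs 4 9.9,-.7,0,4
```

```text
t: 16.98
eef_pos: [559.4, -25.8, 219.0]
force: [2.1, -0.5, -4.6]
grip_width: 21.3
t 16.98 c +0.081 thL -0.054(9.3) thR +0.143(0.2) guess -0.025 grip 21.3 F [ 2.1 -0.5 -4.6] zerr -0.3 xerr -0.2
est th -0.055 w -0.066 G 0.310 I 0.0553
c after picture +0.074
row [ 0.02 -0.2  -0.  ] c +0.190
row [ 0.   -0.02  0.  ] c +0.200
row [-0.01  0.07 -0.  ] c +0.161
row [-0.01  0.09 -0.  ] c +0.108
pred at end -0.047 w +0.074 ref +0.000; later c [ 0.19  0.2   0.16  0.11  0.06  0.03 -0.03 -0.02 -0.    0.   -0.  ]
```

```bash
sed -i 's/k\*(cc-th)/k*(cc-.03-th)/; s/ceq=rq-G/ceq=.03+rq-G/' ctl.py; sed -i 's/"G": 0.3[0-9]*/"G": 0.302/' st.json; python3 -m inch '[[[255,0.02,-0.22,0,0],[255,0,-0.05,0,0],[255,0,0.02,0,0]]]'|grep -v orie;python3 ctl.py obs 4 9.9,-.7,0,4
```

```text
t: 17.4
eef_pos: [558.1, -16.8, 217.6]
force: [1.0, -1.1, -3.2]
grip_width: 21.5
t 17.40 c +0.213 thL -0.038(9.2) thR +0.083(0.1) guess -0.047 grip 21.5 F [ 1.  -1.1 -3.2] zerr -0.4 xerr -0.2
est th -0.053 w +0.017 G 0.303 I 0.0556
c after picture +0.211
row [-0.02  0.09 -0.01] c +0.158
row [-0.01  0.09 -0.  ] c +0.105
row [-0.    0.07 -0.  ] c +0.062
row [-0.    0.05 -0.  ] c +0.034
pred at end -0.021 w +0.058 ref +0.000; later c [0.16 0.1  0.06 0.03 0.02 0.01 0.01 0.02 0.03 0.03 0.03]
```

```bash
python3 -m inch '[[[255,-0.02,0.12,0,0],[255,-0.01,0.1,0,0],[255,0,0.07,0,0]]]'|grep -v orie;python3 ctl.py obs 4 9.9,-.7,0,4
```

```text
t: 17.82
eef_pos: [559.8, -28.6, 219.2]
force: [2.2, 1.1, -5.7]
grip_width: 21.2
t 17.82 c +0.041 thL +0.027(9.2) thR +0.092(0.1) guess -0.021 grip 21.2 F [ 2.2  1.1 -5.7] zerr -0.3 xerr -0.2
est th +0.012 w +0.120 G 0.303 I 0.0553
c after picture +0.034
row [ 0.02  0.25 -0.01] c -0.112
row [ 0.01  0.06 -0.  ] c -0.147
row [-0.01 -0.04  0.  ] c -0.126
row [-0.01 -0.07  0.  ] c -0.084
pred at end +0.034 w -0.036 ref +0.000; later c [-0.11 -0.15 -0.13 -0.08 -0.04 -0.01  0.05  0.05  0.03  0.03  0.03]
```

```bash
sed -i 's/cc-.03-th/cc-.012-th/; s/ceq=.03/ceq=.012/' ctl.py; python3 -m inch '[[[255,0.02,0.26,0,0],[255,0.01,0.1,0,0],[255,0,0,0,0]]]'|grep -v orie;python3 ctl.py obs 3 9.9,-.7,0,4
```

```text
t: 18.25
eef_pos: [561.8, -42.5, 218.5]
force: [1.4, 2.0, -4.4]
grip_width: 21.2
t 18.25 c -0.161 thL +0.093(9.4) thR +0.053(0.5) guess +0.034 grip 21.2 F [ 1.4  2.  -4.4] zerr -0.1 xerr -0.1
est th +0.090 w +0.114 G 0.299 I 0.0547
c after picture -0.159
row [ 0.07  0.26 -0.01] c -0.313
row [-0.   -0.01  0.  ] c -0.309
row [-0.04 -0.12  0.  ] c -0.235
pred at end +0.089 w -0.101 ref +0.000; later c [-0.31 -0.31 -0.23 -0.15 -0.07 -0.02  0.06  0.05  0.02  0.01  0.01]
```

The guard has been within ±0.15 rad since t≈12.55, so more than 5.6 s, with its speed always below 0.31 rad/s. It is now leaning gently left, so I go on to the controlled lay-down.

```bash
python3 ctl.py obs 3 16.9,0,.7,5
```

```text
t 18.30 c -0.159 thL +0.101(9.4) thR +0.079(0.6) guess +0.089 grip 21.1 F [ 2.1  1.6 -7.5] zerr -0.1 xerr -0.1
est th +0.098 w +0.104 G 0.295 I 0.0542
c after picture -0.157
row [-0.03 -0.27  0.  ] c -0.003
row [-0.   -0.08  0.  ] c +0.043
row [ 0.    0.03 -0.  ] c +0.025
pred at end +0.157 w +0.207 ref +0.181; later c [-0.    0.04  0.03 -0.02 -0.08 -0.13 -0.26 -0.33 -0.43 -0.5  -0.58]
```

```bash
python3 -m inch '[[[255,-0.01,-0.07,0,0],[255,0,-0.02,0,0]]]'|grep -v orie;python3 ctl.py obs 3 17.1,0,.7,5
```

```text
t: 18.6
eef_pos: [561.2, -38.1, 219.1]
force: [2.3, 0.5, -6.4]
grip_width: 21.0
t 18.60 c -0.096 thL +0.127(9.6) thR +0.109(0.7) guess +0.157 grip 21.0 F [ 2.3  0.5 -6.4] zerr -0.2 xerr -0.2
est th +0.126 w +0.080 G 0.294 I 0.0540
c after picture -0.097
row [-0.02 -0.19 -0.  ] c +0.011
row [-0.   -0.03  0.  ] c +0.030
row [ 0.    0.05 -0.  ] c -0.002
pred at end +0.186 w +0.213 ref +0.204; later c [ 0.01  0.03 -0.   -0.05 -0.11 -0.16 -0.29 -0.36 -0.45 -0.51 -0.58]
```

```bash
python3 -m inch '[[[255,-0.01,-0.08,0,0],[255,0,-0.02,0,0],[255,0,0.06,0,0]]]'|grep -v orie;python3 ctl.py obs 3 17.3,0,.7,5
```

```text
t: 19.02
eef_pos: [560.9, -36.2, 219.3]
force: [2.3, 1.9, -8.7]
grip_width: 21.1
t 19.02 c -0.068 thL +0.172(9.7) thR +0.174(2.3) guess +0.186 grip 21.1 F [ 2.3  1.9 -8.7] zerr -0.1 xerr -0.2
est th +0.170 w +0.127 G 0.294 I 0.0538
c after picture -0.077
row [-0.01 -0.06 -0.  ] c -0.044
row [ 0.    0.03 -0.  ] c -0.060
row [ 0.01  0.07 -0.  ] c -0.101
pred at end +0.249 w +0.237 ref +0.259; later c [-0.04 -0.06 -0.1  -0.15 -0.2  -0.24 -0.35 -0.41 -0.49 -0.55 -0.59]
```

```bash
python3 -m inch '[[[255,0.01,-0.03,0,0],[255,0.01,0.04,0,0],[255,0.01,0.07,0,0]]]'|grep -v orie;python3 ctl.py obs 3 17.4,0,.7,5
```

```text
t: 19.45
eef_pos: [561.5, -40.3, 218.8]
force: [2.2, 2.0, -5.7]
grip_width: 21.3
t 19.45 c -0.128 thL +0.392(11.7) thR +0.232(8.9) guess +0.249 grip 21.3 F [ 2.2  2.  -5.7] zerr -0.2 xerr -0.1
est th +0.368 w +0.476 G 0.337 I 0.0525
c after picture -0.136
row [ 0.18  0.52 -0.01] c -0.453
row [ 0.31  0.41 -0.01] c -0.747
row [ 0.39  0.29 -0.  ] c -1.023
pred at end +0.558 w +0.268 ref +0.343; later c [-0.45 -0.75 -1.02 -1.02 -0.91 -0.78 -0.51 -0.52 -0.68 -0.75 -0.74]
```

The left-edge reading of 0.392 is false: it has caught the wheel-to-plate edge. The right-edge reading of 0.232 fits the prediction, so I'm switching to the right edge.

```bash
sed -i 's/^th=thL if.*/th=thR if guess>.15 and rs>2 else thL/' ctl.py; python3 - <<'E'
import json;s=json.load(open("st.json"));s["h"][-1][1]=.232;s["G"]=.297;s["I"]=.0545;s["pred"]=.24;json.dump(s,open("st.json","w"))
E
python3 ctl.py obs 3 17.4,0,.7,5
```

```text
t 19.50 c -0.136 thL +0.393(11.6) thR +0.241(9.6) guess +0.240 grip 21.1 F [ 0.8  1.9 -4.8] zerr -0.1 xerr -0.1
est th +0.243 w +0.191 G 0.292 I 0.0546
c after picture -0.133
row [-0. -0. -0.] c -0.131
row [ 0.01  0.06 -0.  ] c -0.164
row [ 0.02  0.08 -0.  ] c -0.213
pred at end +0.342 w +0.266 ref +0.357; later c [-0.13 -0.16 -0.21 -0.26 -0.31 -0.35 -0.44 -0.49 -0.55 -0.58 -0.58]
```

```bash
python3 -m inch '[[[255,0.01,0.03,0,0],[255,0.01,0.07,0,0],[255,0.02,0.08,0,0]]]'|grep -v orie;python3 ctl.py obs 3 17.6,0,.7,5
```

```text
t: 19.92
eef_pos: [562.5, -47.4, 217.5]
force: [1.3, 2.9, -3.0]
grip_width: 21.6
t 19.93 c -0.233 thL +0.411(10.1) thR +0.369(12.3) guess +0.342 grip 21.6 F [ 1.3  2.9 -3. ] zerr -0.1 xerr -0.1
est th +0.361 w +0.292 G 0.301 I 0.0544
c after picture -0.241
row [ 0.11  0.29 -0.01] c -0.420
row [ 0.05  0.1  -0.  ] c -0.486
row [ 0.01  0.01 -0.  ] c -0.494
pred at end +0.470 w +0.200 ref +0.415; later c [-0.42 -0.49 -0.49 -0.48 -0.47 -0.46 -0.48 -0.53 -0.6  -0.62 -0.58]
```

```bash
python3 -m inch '[[[255,0.11,0.29,0,0],[255,0.05,0.11,0,0],[255,0.02,0.03,0,0]]]'|grep -v orie;python3 ctl.py obs 3 17.6,0,.7,5
```

```text
t: 20.35
eef_pos: [565.1, -65.3, 210.6]
force: [-0.0, 2.4, -0.5]
grip_width: 21.1
t 20.35 c -0.511 thL +0.554(6.8) thR +0.528(10.4) guess +0.470 grip 21.1 F [-0.   2.4 -0.5] zerr -0.0 xerr -0.0
est th +0.523 w +0.340 G 0.311 I 0.0541
c after picture -0.513
row [ 0.24  0.3  -0.  ] c -0.734
row [ 0.05  0.05 -0.  ] c -0.775
row [-0.05 -0.05  0.  ] c -0.734
pred at end +0.618 w +0.107 ref +0.519; later c [-0.73 -0.77 -0.73 -0.67 -0.62 -0.58 -0.56 -0.6  -0.62 -0.62 -0.62]
```

```bash
python3 -m inch '[[[255,0.24,0.30,0,0],[255,0.06,0.06,0,0]]]'|grep -v orie;python3 ctl.py obs 3 17.1,0,.7,5
```

```text
t: 20.65
eef_pos: [567.3, -80.3, 199.4]
force: [0.7, 4.4, 0.7]
grip_width: 21.4
t 20.65 c -0.784 thL +0.651(4.9) thR +0.612(9.3) guess +0.618 grip 21.4 F [0.7 4.4 0.7] zerr +0.3 xerr +0.1
est th +0.613 w +0.217 G 0.314 I 0.0541
c after picture -0.783
row [-0.07 -0.07  0.  ] c -0.727
row [-0.05 -0.05  0.  ] c -0.684
row [-0.03 -0.03  0.  ] c -0.659
pred at end +0.666 w +0.077 ref +0.657; later c [-0.73 -0.68 -0.66 -0.65 -0.65 -0.65 -0.65 -0.64 -0.64 -0.64 -0.64]
```

Braked to about 0.2 rad/s, now a soft landing.

```bash
python3 -m inch '[[[255,-0.06,-0.06,0,0],[255,-0.05,-0.05,0,0],[255,-0.03,-0.03,0,0]]]'|grep -v orie;python3 ctl.py obs 3 16.9,0,.7,5
```

```text
t: 21.08
eef_pos: [566.3, -73.3, 205.4]
force: [-0.1, 3.6, -0.5]
grip_width: 21.1
t 21.07 c -0.650 thL +0.695(3.7) thR +0.666(8.1) guess +0.666 grip 21.1 F [-0.1  3.6 -0.5] zerr +0.1 xerr -0.0
est th +0.667 w +0.082 G 0.315 I 0.0539
c after picture -0.647
row [0.01 0.01 0.  ] c -0.651
row [-0. -0.  0.] c -0.650
row [-0. -0.  0.] c -0.648
pred at end +0.694 w +0.051 ref +0.697; later c [-0.65 -0.65 -0.65 -0.64 -0.64 -0.64 -0.64 -0.64 -0.64 -0.64 -0.64]
```

```bash
python3 -m inch '[[[255,0,0,0,0],[255,0,0,0,0],[255,0,0,0,0],[255,-0.02,-0.03,0,0],[255,-0.02,-0.03,0,0],[255,0,0,0,0]]]'|grep -v orie;python3 ctl.py obs 3 16.9,0,.7,5
```

```text
t: 21.88
eef_pos: [565.9, -70.7, 207.2]
force: [0.4, 3.8, -0.0]
grip_width: 21.2
t 21.88 c -0.604 thL +0.730(3.3) thR +0.704(7.9) guess +0.694 grip 21.2 F [ 0.4  3.8 -0. ] zerr +0.0 xerr -0.0
est th +0.700 w +0.000 G 0.313 I 0.0539
c after picture -0.606
row [ 0. -0. -0.] c -0.606
row [ 0.  0. -0.] c -0.606
row [ 0.  0. -0.] c -0.606
pred at end +0.700 w +0.000 ref +0.700; later c [-0.61 -0.61 -0.61 -0.61 -0.61 -0.61 -0.61 -0.61 -0.61 -0.61 -0.61]
```

```bash
python3 -m inch '[[[255,-0.09,-0.15,0,0],[255,-0.08,-0.16,0,0],[255,-0.06,-0.16,0,0],[255,-0.04,-0.17,0,0],[255,-0.02,-0.17,0,0],[255,0.01,-0.17,0,0]]]'|grep -v orie;python3 ctl.py obs 1 16.9,0,.7,5
cat > plan.py <<'E'
import json,sys,numpy as np
from h import *
st=json.load(open("st.json"));P0=np.array(st["P0"]);s=status.state();R=s["orientation"];P=s["eef_pos"]-19*R[:,0]
a0=np.arcsin(np.sin(-.645)+ey@(P-P0)/70);T=lambda a:P0+ey*70*(np.sin(a)-np.sin(-.645))+np.array([0,0,70*(np.cos(a)-np.cos(.645))])
n=int(sys.argv[2]);q=P
print("c",a0.round(3))
for a in np.linspace(a0,float(sys.argv[1]),n+1)[1:]:print((R.T@(T(a)-q)/40).round(2));q=T(a)
E
python3 plan.py .7 7
```

```text
t: 22.68
eef_pos: [560.3, -31.9, 219.1]
force: [-2.6, 1.4, 8.1]
grip_width: 21.4
t 22.68 c -0.007 thL +0.727(3.1) thR +0.705(7.9) guess +0.700 grip 21.4 F [-2.6  1.4  8.1] zerr -0.4 xerr -0.1
est th +0.700 w +0.000 G 0.315 I 0.0539
c after picture +0.013
row [-0.01  0.   -0.  ] c +0.013
pred at end +0.700 w +0.000 ref +0.700; later c [0.01 0.01 0.01 0.01 0.01 0.01 0.01 0.01 0.01 0.01 0.01]
c 0.013
[-0.01 -0.17 -0.  ]
[ 0.02 -0.17  0.  ]
[ 0.04 -0.17  0.  ]
[ 0.05 -0.16  0.  ]
[ 0.07 -0.16  0.  ]
[ 0.08 -0.15  0.  ]
[ 0.1  -0.14  0.  ]
```

```bash
python3 -m inch '[[[255,0,-0.17,0,0],[255,0.02,-0.17,0,0],[255,0.04,-0.17,0,0],[255,0.05,-0.16,0,0],[255,0.07,-0.16,0,0],[255,0.08,-0.15,0,0],[255,0.1,-0.14,0,0],[255,0,0,0,0]]]';python3 ctl.py obs 1 16.9,0,.7,5;python3 plan.py .7 1
```

```text
t: 23.72
eef_pos: [553.5, 15.0, 200.7]
orientation: [[0.005, 0.127, -0.992], [-0.041, -0.991, -0.127], [-0.999, 0.042, 0.001]]
force: [-0.2, 0.2, 1.3]
grip_width: 21.3
t 23.73 c +0.735 thL +0.721(3.1) thR +0.705(7.9) guess +0.700 grip 21.3 F [-0.2  0.2  1.3] zerr -0.7 xerr -0.4
est th +0.700 w +0.000 G 0.315 I 0.0539
c after picture +0.730
row [-0.01  0.   -0.01] c +0.730
pred at end +0.700 w +0.000 ref +0.700; later c [0.73 0.73 0.73 0.73 0.73 0.73 0.73 0.73 0.73 0.73 0.73]
c 0.731
[-0.05  0.04 -0.01]
```

```bash
python3 -m inch '[[[0,0,0.02,0,0],[0,0,0,0,0],[0,0,0,0,0],[0,0,0,0,0],[0,0,0,0,0],[0,0,0,0,0]]]'; python3 -m inch '[[[0,-0.4,0,0,0],[0,-0.6,0,0,0],[0,-0.7,0,0,0],[0,-0.7,0,0,0],[0,-0.7,0,0,0],[0,0,0,0,0],[0,0,0,0,0],[0,0,0,0,0]]]'; python3 ctl.py obs 1 16.9,0,.7,5
python3 - <<'E'
from h import *
c=capture("scene");cv2.imwrite("pics/end.png",c["frame"][:,:,::-1])
E
```

```text
t: 24.52
eef_pos: [554.5, 12.9, 201.6]
orientation: [[0.007, 0.124, -0.992], [-0.042, -0.991, -0.124], [-0.999, 0.042, -0.002]]
force: [-0.4, 0.6, -0.1]
grip_width: 77.8
t: 25.52
eef_pos: [551.9, 18.1, 326.6]
orientation: [[0.002, 0.124, -0.992], [-0.042, -0.991, -0.124], [-0.999, 0.042, 0.003]]
force: [-0.3, -1.1, 0.3]
grip_width: 93.6
t 25.52 c +0.801 thL +0.730(3.1) thR +0.706(7.8) guess +0.700 grip 93.6 F [-0.3 -1.1  0.3] zerr +128.3 xerr -1.4
est th +0.700 w +0.000 G 0.315 I 0.0539
c after picture +0.801
row [ 1.6  -0.07 -0.05] c +0.801
pred at end +0.700 w +0.000 ref +0.700; later c [0.8 0.8 0.8 0.8 0.8 0.8 0.8 0.8 0.8 0.8 0.8]
```

View pics/end.png

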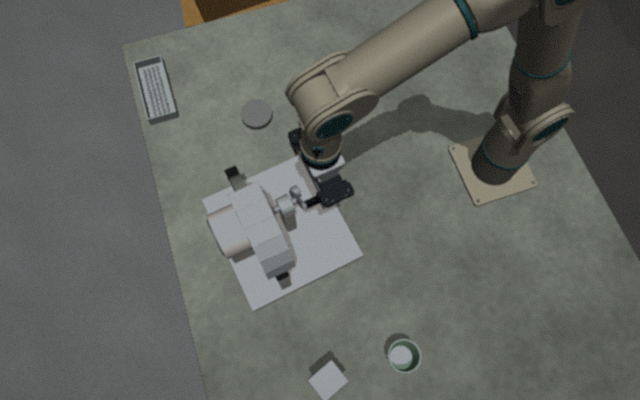

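The end picture shows the hood on its left stop, over the left pad at (281,274). The gripper is clear above the crank at about (325,185). The blank (257,114), cup (403,355) and articulator (328,380) are where they began. The caliper is hidden behind the arm. I'll let things settle and hand in.

```bash
python3 -m inch '[[[0,0,0,0,0],[0,0,0,0,0],[0,0,0,0,0],[0,0,0,0,0],[0,0,0,0,0],[0,0,0,0,0],[0,0,0,0,0],[0,0,0,0,0]]]'|grep force; python3 -c "
from station import hand_in,status
print(hand_in())"
```

```text
force: [0.5, 0.2, 0.6]
the job is handed in; nothing more can be done
None
```

I turned the guard over with its crank, laid it on the left-hand stop, let go of the crank and handed the job in at about 26.6 s. By my own measurements every condition was met, but the hand-in gave no verdict.

- **Lift:** it needed about 1.35 rad of wind-up, more than the nominal 1.1. The fitted tipping torque was about 0.30 N m.
- **Upright:** the guard stayed within ±0.15 rad from about t = 12.55 s to t = 18.8 s. The largest lean in the first 5.7 s was 0.09 rad, and estimated speed stayed under 0.31 rad/s.
- **Landing:** the guard entered the last 0.1 rad before the stop at about 0.22 rad/s and touched at roughly 0.05–0.1 rad/s.
- **Release:** I unwound the crank on the stop until the force was close to zero, opened the gripper and rose 125 mm clear.
- **Last checks:** the guard read +0.70 rad at rest and the tool force was at noise level. The blank, cup and articulator were in their starting places. The arm hid the caliper in the last picture, but the gripper passed well above the bench and never worked near it.

**Problems on the way:**
- The first attempt to close the gripper was about 14 mm off, so I reopened and re-centred it.
- My first crank-angle calibration was off by about 0.055 rad, corrected from the forces.
- The camera edge I tracked misread the angle once on the way down (0.39 instead of 0.23 rad), so I switched to the other edge.

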